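Load the orange cassette and start a large drink

ROBOT

A 6-joint arm with a two-finger parallel gripper is mounted at the origin on the work surface. World frame = base frame: x ahead of the robot, y to its left, z up, the work surface at z = 0. Lengths are in m, angles in rad, forces in N, time in s.
With the tool pointing down it reaches from about 0.25 to 0.725 m from the base axis. Payload 4 kg.
Tool frame: the origin (TCP) lies on the centre line of the jaws, within the pads' length; the fingertips stand tip_reach ahead of it and the grasp point (between the pads) lies 5 mm behind it (tip_reach is the distance from the TCP to the fingertips, in m); z points along the fingers, y is the direction in which the jaws open and shut (so a half turn about z gives the same grasp; the last joint's range is limited). The gripper opens to 85 mm and grips with 20 to 120 N. Pads are 22 mm wide; open, the fingers measure 114 mm over their backs; the gripper's body (76 mm by 85 mm) begins 54 mm behind the grasp point. The pads swing forward as they close: fully open they stand 13 mm farther back than shut.
Start: joints at [1.176, 0.241, 0.005, 1.335, 0, 1.571], TCP at [0.192, 0.462, 0.211] pointing down, gripper open.
Joint ranges: [-2.72, 2.72], [-1.05, 1.87], [-1.09, 1.28], [-1.99, 2.15], [-1.42, 1.44], [-3.14, 3.14]. Speed limits (rad/s): [2.79, 2.79, 3.14, 3.14, 3.14, 3.14].

INTERFACE

Orientations are given as a unit quaternion [x, y, z, w].
In Python, from workcell import * gives the robot as it stands.
- The arm moves only by the tool arm_command, never from a script. Its arguments are lists of equal length, an entry for each row: "translation": the shift along the tool's x, y, z in cm, a list of three; "turn": the turn about the tool's z in rad; "hand": the closure, from 0 (fully open) to 1 (shut). In form: {"translation": [[x, y, z], ...], "turn": [turn, ...], "hand": [hand, ...]}. A call has 1 to 5 rows; each row is the pose to reach, as a shift and turn from the pose commanded when the call began, along the tool's axes at that moment; what a row does not reach only later rows make up. A row lasts 1/12 s, in which the tool goes at most 41.7 mm and 7.16 degrees, less where a joint would pass 70% of its speed; a pose out of reach is approached as far as the arm can. A call with a gripper value outside its range is refused whole. The fingers move at their own pace and stop on an object; the grip force is fixed at half the most. Time passes only in rows, so rows that repeat a pose let the fingers close. It gives the time, the measured TCP pose, the force and the opening at its end, in the units of the state.
- get_obs(): the state, without advancing time (a new reading comes with each control period).
- camera(name): name is "scene" or "top" or "wrist"; returns (picture, depth): 420x560x3 uint8, red, green, blue; 420x560 float32, m along the optical axis (not along the pixel's ray), 0 where there is no reading.
- camera_info(name): a dict with "mtx" (3x3 intrinsics, pixels), "world_to_cam" (4x4, takes a point from world to camera coordinates). Camera axes: x right, y down, z forward; pixel columns grow to the right and rows downward; lengths in m; the calibration is good to about 2 mm. A picture is of the moment at which its call begins: read the wrist's pose just before it. camera_info takes no time and is no camera call; for the wrist camera it gives the pose at the moment of the call.
- job_done(): hands the job in, once; it reports no verdict.
Trained networks look in the newest picture that a camera, given by its name, has taken for a name from the list of things; names that differ only in an ending like _2 or _b are one class to them, and where a whole thing is asked for, a point or a joint stands for the part that bears it (a point fixed in the world has none). Each returns a list of dicts, best first, with "conf" (0 to 1); they miss things now and then, are a little off and sometimes report something else, mostly with a low value. They report only what shows in the picture. A call takes as long as a camera call. They do not tell look-alikes from the thing itself.
- search_frame(camera, name): "location" ([row, column] in pixels, amid what is visible of it).
- spot_point(camera, name): "location" ([row, column] in pixels: a listed point, or the origin of a listed thing).
The state is a dict: "clock": time; "joint_pos": joint angles; "joint_vel": joint speeds; "tau": joint torques, N m; "eef_pos": TCP position; "tool_rot": TCP orientation; "ft_force": force on the tool from outside, world axes, zero at the start; "ft_torque": the same for the moment, N m; "grip_width": finger opening in m.
Only numpy, scipy, OpenCV 4.12 (cv2) and the standard library are available. Lean on these libraries where they do the work, as an engineer would, in place of code of your own. Each camera call takes 0.05 s, during which the arm holds its last target. There are 200 camera calls.

TASK

Slide the orange cassette into the gap in the row until it is fully home, flush with its neighbours, nudging them apart without tipping any. Then order a large drink: press the orange key, then the white key, then the green key, one at a time, each nearly all the way down and let up again before the next. Do not press the blue or red key, press no key before the cassette is home, and leave the jar and the bottle alone.

Things in the scene. Friction and masses are not known exactly. Their poses are not given: they have to be found in the camera images.
- bay: Fixed open aluminium tray on the counter; origin under its middle, x from its open front to its rear wall, z up. Floor 6 mm thick, x -144 to +126 mm, y +-83 mm. Rear wall: inner face x = +116.5 mm. Side walls: inner faces y = +-76.5 mm, x -2 to +122 mm only. Walls 70 mm high. Five cassettes fit side by side with 13 mm spare. Home: against the rear wall, cassette middle at x = +60 mm.
- cassette_mid (a point): Middle of the loose orange cassette, 110 mm long (x), 28 wide (y), 75 tall (z), ends rounded to 14 mm radius, 0.13 kg; x towards the bay's rear wall. Starts upright on the bay's front apron, nose just before the gap in the row, 105 to 125 mm short of home. The gap (about 23 mm) is narrower than it: pushed on its near end, it nudges its neighbours aside at up to 15 N; the rear wall stops it.
- row_blue_mid (a point): Middle of the loose blue cassette standing in the row, 110 mm long (x), 28 wide (y), 75 tall (z), ends rounded to 14 mm radius, 0.13 kg; x towards the bay's rear wall. Starts against the rear wall; two stand on each side of the gap, in changing order.
- row_brown_mid (a point): Middle of the loose brown cassette standing in the row, 110 mm long (x), 28 wide (y), 75 tall (z), ends rounded to 14 mm radius, 0.13 kg; x towards the bay's rear wall. Starts against the rear wall; two stand on each side of the gap, in changing order.
- row_green_mid (a point): Middle of the loose green cassette standing in the row, 110 mm long (x), 28 wide (y), 75 tall (z), ends rounded to 14 mm radius, 0.13 kg; x towards the bay's rear wall. Starts against the rear wall; two stand on each side of the gap, in changing order.
- row_yellow_mid (a point): Middle of the loose yellow cassette standing in the row, 110 mm long (x), 28 wide (y), 75 tall (z), ends rounded to 14 mm radius, 0.13 kg; x towards the bay's rear wall. Starts against the rear wall; two stand on each side of the gap, in changing order.
- key_orange (a joint): How far the orange key is pressed, in m: 0 up, 0.006 fully down. A spring lifts it: it starts to move at about 1.5 N, 5 N takes it fully down.
- key_orange_top (a point): Centre of the flat round top of the orange key (chooses the orange cassette), 26 mm across, 10 mm proud of its fixed grey collar (42 mm across). z points out of the panel: press along -z; y runs along the row. Five keys, 46 mm apart in one level row, in changing order, on a panel that faces the robot, leaning back so that z is 35 degrees from vertical.
- key_white (a joint): How far the white key is pressed, in m: 0 up, 0.006 fully down. A spring lifts it: it starts to move at about 1.5 N, 5 N takes it fully down.
- key_white_top (a point): Centre of the flat round top of the white key (large cup), 26 mm across, 10 mm proud of its fixed grey collar (42 mm across). z points out of the panel: press along -z; y runs along the row. Five keys, 46 mm apart in one level row, in changing order, on a panel that faces the robot, leaning back so that z is 35 degrees from vertical.
- key_green (a joint): How far the green key is pressed, in m: 0 up, 0.006 fully down. A spring lifts it: it starts to move at about 1.5 N, 5 N takes it fully down.
- key_green_top (a point): Centre of the flat round top of the green key (start), 26 mm across, 10 mm proud of its fixed grey collar (42 mm across). z points out of the panel: press along -z; y runs along the row. Five keys, 46 mm apart in one level row, in changing order, on a panel that faces the robot, leaning back so that z is 35 degrees from vertical.
- key_blue (a joint): How far the blue key is pressed, in m: 0 up, 0.006 fully down. A spring lifts it: it starts to move at about 1.5 N, 5 N takes it fully down.
- key_blue_top (a point): Centre of the flat round top of the blue key (not wanted), 26 mm across, 10 mm proud of its fixed grey collar (42 mm across). z points out of the panel: press along -z; y runs along the row. Five keys, 46 mm apart in one level row, in changing order, on a panel that faces the robot, leaning back so that z is 35 degrees from vertical.
- key_red (a joint): How far the red key is pressed, in m: 0 up, 0.006 fully down. A spring lifts it: it starts to move at about 1.5 N, 5 N takes it fully down.
- key_red_top (a point): Centre of the flat round top of the red key (cancel, not wanted), 26 mm across, 10 mm proud of its fixed grey collar (42 mm across). z points out of the panel: press along -z; y runs along the row. Five keys, 46 mm apart in one level row, in changing order, on a panel that faces the robot, leaning back so that z is 35 degrees from vertical.
- machine: Fixed white drinks machine; origin under its middle, x away from the robot. Spans x -0.11 to +0.25, y +-0.135, 0.30 m high. Sloping key panel at its robot side; the key tops' row is at x = -0.075, z = 0.103. The head's upright front is at x = -0.045 from z = 0.165 up to 0.27: a gripper held vertical over a key strikes it, so come in along the key's axis.
- jar: Bystander, leave alone: glass jar with red cap, 70 mm across, 90 mm tall, right of the bay; origin at the middle of its underside.
- syrup: Bystander, leave alone: amber syrup bottle, 60 mm across, 190 mm tall, right of the bay; origin at the middle of its underside.
Mind the look-alikes: they are no part of the job. What is meant by the part that bears row_brown_mid is not pink, and is the smaller of those in its own colour.

How it is judged:
By the outcome, as a careful person would: the job done as asked, in the order asked, and still so for the second after the job is handed in, with the robot touching nothing.
It also fails if it takes over 64 s, if anything falls off the work surface, if the arm or the gripper's body presses on something with over 40 N, if the wrist force passes 120 N, or if a joint passes its speed limit or range.

## Working session

There is one attempt and no reset: what is moved stays moved. The work goes in short steps, Python scripts to look and compute and a tool call to move; the robot and the scene stay as the last step left them, time stands still between calls to the robot, and variables do not carry over. Pictures are saved under pics/ and viewed, about 8 in all and at most 12, crops included, and the job is handed in when it is done.

Besides the shell and the picture viewer there is one more tool, called after "Emit:" as a command line: name --pt "numbers of a row" for each row, then --argument value for the rest. arm_command: Moves the arm, as the interface text tells. Its arguments: {"type":"object","properties":{"translation":{"type":"array","items":{"type":"array","items":{"type":"number"}}},"turn":{"type":"array","items":{"type":"number"}},"hand":{"type":"array","items":{"type":"number"}}},"required":["translation","turn","hand"]}

```bash
ls; mkdir -p pics; cat > h.py <<'E'
from workcell import *
import numpy as np, cv2
from scipy.spatial.transform import Rotation as R
def ray(cam,pix,info=None):
    i=info or camera_info(cam);K=np.array(i["mtx"]);T=np.linalg.inv(np.array(i["world_to_cam"]))
    d=np.linalg.inv(K)@np.array([pix[1],pix[0],1.]);return T[:3,3],T[:3,:3]@d
def atz(cam,pix,z):
    o,d=ray(cam,pix);return o+d*(z-o[2])/d[2]
def atd(cam,pix,dep):
    o,d=ray(cam,pix);r,c=int(round(pix[0])),int(round(pix[1]));v=dep[r-2:r+3,c-2:c+3];v=v[v>0]
    return o+d*np.median(v) if len(v) else None
def proj(cam,p):
    i=camera_info(cam);q=np.array(i["world_to_cam"])@np.r_[p,1];u=np.array(i["mtx"])@(q[:3]/q[2]);return u[1],u[0]
def save(n,im,s=1):
    cv2.imwrite(f"pics/{n}.png",cv2.resize(im[:,:,::-1],None,fx=s,fy=s,interpolation=cv2.INTER_CUBIC))
E
python3 - <<'E'
from h import *
np.set_printoptions(precision=4,suppress=True)
o=get_obs();print({k:np.round(o[k],3) for k in o})
names=["bay","cassette_mid"]+["row_%s_mid"%c for c in("blue","brown","green","yellow")]+["key_%s_top"%c for c in("orange","white","green","blue","red")]+["machine","jar","syrup"]
for cam in("scene","top"):
    im,d=camera(cam);save(cam,im,1.4);np.save(cam+"_d.npy",d);np.save(cam+".npy",im)
    for n in names:
        for r in spot_point(cam,n)[:2]:
            print(cam,n,np.round(r["location"],1),round(r["conf"],2),atd(cam,r["location"],d))
E
```

```text
pics
{'clock': np.float64(0.0), 'joint_pos': array([1.176, 0.241, 0.004, 1.335, 0.   , 1.571]), 'joint_vel': array([-0.   , -0.001, -0.001,  0.001,  0.001,  0.001]), 'tau': array([  0.001, -37.232,  25.241,   0.017,   0.   ,  -0.   ]), 'eef_pos': array([0.192, 0.461, 0.21 ]), 'tool_rot': array([ 0.196,  0.981, -0.001, -0.   ]), 'ft_force': array([-0.481, -0.517,  0.578]), 'ft_torque': array([ 0.012, -0.011,  0.039]), 'grip_width': np.float64(0.085)}
scene bay [166.4 224.5] 0.76 [ 0.5984 -0.2112  0.0708]
scene bay [322.2 248.1] 0.4 [0.5746 0.164  0.1044]
scene cassette_mid [159.4 247.4] 0.94 [ 0.543  -0.2277  0.0648]
scene row_blue_mid [181.9 202.3] 0.77 [ 0.653  -0.1778  0.0671]
scene row_brown_mid [246.8 191.9] 0.91 [ 0.6794 -0.0084  0.0996]
scene row_brown_mid [120.9 329.9] 0.8 [ 0.3365 -0.2934  0.0972]
scene row_green_mid [154.8 202.6] 0.86 [ 0.6495 -0.2563  0.0571]
scene row_yellow_mid [171.5 204.8] 0.79 [ 0.6441 -0.1957  0.0833]
scene key_orange_top [350.  253.4] 0.58 [0.5691 0.2183 0.1034]
scene key_white_top [398.1 260.7] 0.44 [0.5637 0.3067 0.1041]
scene key_green_top [299.8 
[... 755 characters left out ...]
33.8 270. ] 0.85 [ 0.6822 -0.0356  0.1009]
top row_brown_mid [156.8 379.2] 0.71 [ 0.6411 -0.2879  0.081 ]
top row_green_mid [155.7 366. ] 0.58 [ 0.6427 -0.2574  0.0817]
top row_yellow_mid [156.6 349. ] 0.97 [ 0.6392 -0.2182  0.0824]
top key_orange_top [173.8 154.5] 0.64 [0.5797 0.2179 0.108 ]
top key_white_top [178.1 114.5] 0.48 [0.5677 0.3066 0.1066]
top key_green_top [178.4 133.8] 0.64 [0.5685 0.2641 0.1053]
top key_green_top [152.5 367.1] 0.41 [ 0.6507 -0.2601  0.0808]
top key_blue_top [178.  174.7] 0.65 [0.5727 0.1739 0.1023]
top key_red_top [176.5 195.8] 0.6 [0.5773 0.1267 0.1033]
top machine [158.3 164.1] 0.9 [0.6161 0.1994 0.107 ]
top syrup [251.1 438.8] 0.58 [ 0.4279 -0.4168  0.0856]
```

View pics/scene.png

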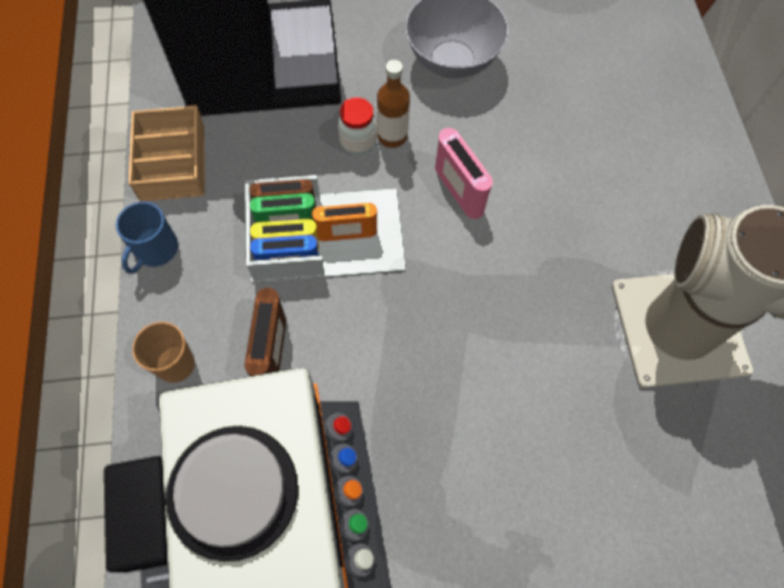

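View pics/top.png

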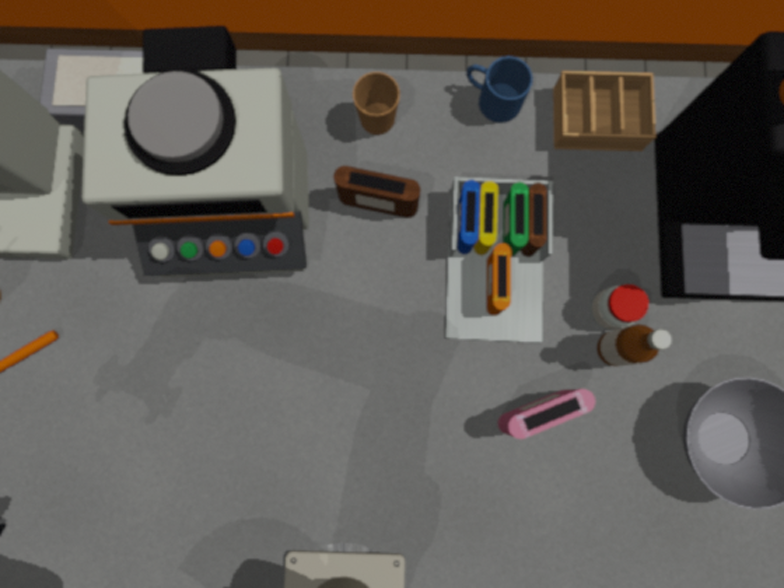

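The scene picture shows the orange cassette at about (157,247) in original pixels. It stands on the apron before the gap in this row: blue, yellow, gap, green, brown. The keys in order are red (304,243), blue, orange, green, white (400,260).

There are two look-alikes:
- Large dark-brown case at (top 190,375 in the enlarged view): too big.
- Pink case at (top 410,548 in the enlarged view): wrong colour.

The brown cassette meant is the small one in the tray, on the right of the row. The orange cassette has no look-alike. Next I'll measure precisely.

```bash
python3 - <<'E'
from h import *
import workcell
np.set_printoptions(precision=4,suppress=True)
print([n for n in dir(workcell) if not n.startswith("_")])
print("tool",R.from_quat(get_obs()["tool_rot"]).as_matrix())
S={c:(np.load(c+".npy"),np.load(c+"_d.npy")) for c in("scene","top")}
def pts(cam,mask):
    d=S[cam][1];i=camera_info(cam);K=np.array(i["mtx"]);T=np.linalg.inv(np.array(i["world_to_cam"]))
    r,c=np.nonzero(mask&(d>0));z=d[r,c]
    p=np.c_[(c-K[0,2])/K[0,0]*z,(r-K[1,2])/K[1,1]*z,z];return p@T[:3,:3].T+T[:3,3]
im,d=S["top"]
P=pts("top",np.ones(d.shape,bool)&(d>0))
hsv=cv2.cvtColor(im,cv2.COLOR_RGB2HSV)[d>0]
def col(n,h):
    H,Sa,V=h.T.astype(int)
    return {"red":((H<6)|(H>174))&(Sa>150)&(V>80),"orange":(H>8)&(H<19)&(Sa>170)&(V>120),"green":(H>50)&(H<85)&(Sa>100),"blue":(H>100)&(H<125)&(Sa>130)&(V>60),"yellow":(H>24)&(H<34)&(Sa>130)}[n]
# keys, both cameras
for cam in S:
    I,D=S[cam];Q=pts(cam,D>0);h=cv2.cvtColor(I,cv2.COLOR_RGB2HSV)[D>0];rc=np.argwhere(D>0)
    for n,y in(("red",.124),("blue",.17),("orange",.218),("green",.262),("white",.307)):
        m=(abs(Q[:,0]-.57)<.022)&(abs(Q[:,1]-y)<.02)&(Q[:,2]>.085)
        m&=col(n,h) if n!="white" else (h[:,2]>140)
        if m.sum(): print(cam,n,m.sum(),Q[m].mean(0),atz(cam,rc[m].mean(0),.103))
# cassettes: colour top pts
for n in("orange","blue","yellow","green"):
    m=col(n,hsv)&(abs(P[:,0]-.6)<.14)&(abs(P[:,1]+.23)<.1)&(P[:,2]>.07)
    q=P[m][:,:2].astype(np.float32);rect=cv2.minAreaRect(q);b=cv2.fitLine(q,cv2.DIST_L2,0,.01,.01).ravel()
    print(n,len(q),P[m].mean(0),rect,"yaw",np.degrees(np.arctan2(b[1],b[0])))
# all tops at z~0.081
m=(abs(P[:,2]-.081)<.006)&(abs(P[:,0]-.6)<.14)&(abs(P[:,1]+.23)<.1)
q=P[m][:,:2];im2=np.zeros((280,200),np.uint8)
f=q[(q[:,0]>.60)];print("row tops",cv2.minAreaRect(f.astype(np.float32)))
# apron plate
m=(abs(P[:,2]-.006)<.006)&(abs(P[:,0]-.51)<.1)&(abs(P[:,1]+.23)<.1)&(hsv[:,2]>150)
print("apron",m.sum(),cv2.minAreaRect(P[m][:,:2].astype(np.float32)))
c=im[90:260,290:420];save("crop",c,4)
E
```

```text
['Unreachable', 'camera', 'camera_info', 'get_obs', 'job_done', 'search_frame', 'spot_point', 'tip_reach']
tool [[-0.9231  0.3846  0.    ]
 [ 0.3846  0.9231  0.    ]
 [-0.      0.     -1.    ]]
scene red 120 [0.5795 0.1254 0.104 ] [0.5795 0.1252 0.103 ]
scene blue 133 [0.5761 0.1712 0.1041] [0.5761 0.171  0.103 ]
scene orange 127 [0.5727 0.2165 0.1044] [0.5728 0.2163 0.103 ]
scene green 148 [0.5696 0.2622 0.104 ] [0.5697 0.2621 0.103 ]
scene white 151 [0.5664 0.3075 0.1044] [0.5665 0.3075 0.103 ]
top red 103 [0.5796 0.1264 0.1035] [0.5798 0.1265 0.103 ]
top blue 113 [0.5765 0.1722 0.1032] [0.5765 0.1723 0.103 ]
top orange 97 [0.5732 0.2174 0.104 ] [0.5734 0.2177 0.103 ]
top green 114 [0.5694 0.2635 0.1031] [0.5694 0.2635 0.103 ]
top white 59 [0.567  0.3087 0.1055] [0.5676 0.3097 0.103 ]
orange 321 [ 0.5489 -0.237   0.0814] ((0.5453915596008301, -0.23799313604831696), (0.028103400021791458, 0.10866311192512512), 87.90676879882812) yaw -1.7066343
blue 409 [ 0.6495 -0.186   0.0812] ((0.6515752673149109, -0.18670561909675598), (0.027853868901729584, 0.10814589262008667), 88.39456176757812) yaw -1.6689026
yellow 408 [ 0.6482 -0.2168  0.0812] ((0.6510165929794312, -0.21735404431819916), (0.0280444398522377, 0.10780346393585205), 88.47503662109375) yaw -1.1922276
green 471 [ 0.6488 -0.2675  0.0804] ((0.6498871445655823, -0.26909294724464417), (0.032214682549238205, 0.10583529621362686), 89.2988052368164) yaw -0.9766388
row tops ((0.6552037596702576, -0.2422095537185669), (0.13861484825611115, 0.11217266321182251), 88.39456176757812)
apron 2334 ((0.520700216293335, -0.24076277017593384), (0.1613282561302185, 0.1429867446422577), 89.36524963378906)
```

View pics/crop.png

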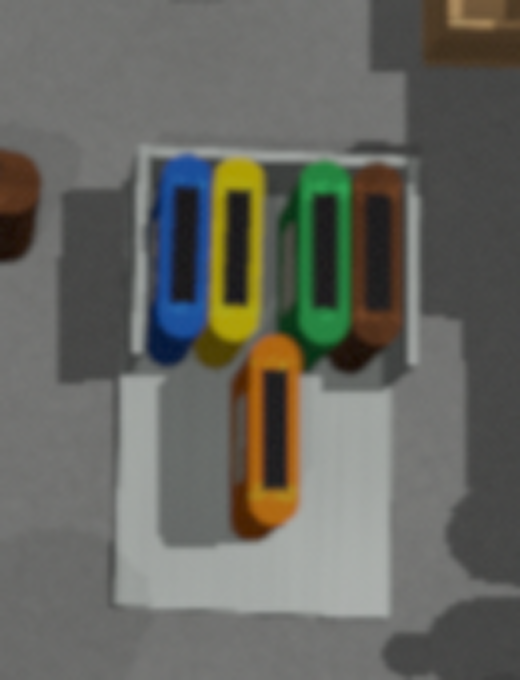

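The crop confirms the orange cassette at (430,272) in the crop, upright on the apron and in line with the gap between yellow and green. The small brown cassette in the tray at (255,378) is the right one, so it's only to be nudged. I'll start moving.

Emit:
arm_command --pt "-2.5 -2.7 0" --pt "-5 -5.4 0" --pt "-7.6 -8.1 0" --pt "-10.1 -10.8 0" --pt "-12.7 -13.5 0" --turn '[0.12,0.24,0.36,0.48,0.6]' --hand '[1,1,1,1,1]'

```text
clock: 1.92
eef_pos: [0.2577, 0.2866, 0.2105]
tool_rot: [0.479, 0.878, 0.0, 0.0]
ft_force: [0.8, -0.3, -0.5]
grip_width: 0.0254
```

```bash
python3 - <<'E'
from h import *
go([.45,-.2355,.21],np.radians(-1.5))
E
```

```text
cm [-5.432e+01 -1.205e+01  5.000e-02] turn 0.597 t 1.9167 p [0.2577 0.2866 0.2105] j [ 0.84  0.01 -0.26  1.3  -0.    1.84] F [ 0.8 -0.3 -0.5] w 0.0254
```

Emit:
arm_command --pt "-3.7 -0.8 0" --pt "-7.4 -1.6 0" --pt "-11.1 -2.4 0" --pt "-14.8 -3.2 0" --pt "-18.5 -4 0" --turn '[0.12,0.24,0.36,0.48,0.597]' --hand '[1,1,1,1,1]'

```text
clock: 2.33
eef_pos: [0.3251, 0.1095, 0.2109]
tool_rot: [0.716, 0.698, 0.001, 0.0]
ft_force: [0.9, 0.2, 0.6]
grip_width: -0.0
```

```bash
python3 - <<'E'
from h import *
go([.45,-.2355,.21],np.radians(-1.5))
E
```

```text
cm [-34.16  13.39   0.09] turn -0.0 t 2.3333 p [0.3251 0.1095 0.2109] j [ 0.32 -0.08 -0.34  1.3   0.    1.92] F [0.9 0.2 0.6] w -0.0
```

Emit:
arm_command --pt "-3.8 1.5 0" --pt "-7.6 3 0" --pt "-11.4 4.5 0" --pt "-15.2 6 0" --pt "-19 7.5 0" --turn '[0,0,0,0,0]' --hand '[1,1,1,1,1]'

```text
clock: 2.75
eef_pos: [0.3962, -0.0826, 0.2109]
tool_rot: [0.715, 0.699, 0.0, 0.0]
ft_force: [-0.2, 1.6, 0.5]
grip_width: -0.0002
```

Emit:
arm_command --pt "-3.8 1.5 0" --pt "-7.6 3 0" --pt "-11.4 4.5 0" --pt "-15.2 5.9 0" --pt "-15.2 5.9 3" --turn '[0,0,0,0,0]' --hand '[1,1,1,1,1]'

```text
clock: 3.17
eef_pos: [0.4585, -0.2427, 0.1857]
tool_rot: [0.717, 0.697, 0.002, 0.009]
ft_force: [2.3, -0.7, 1.3]
grip_width: 0.0
```

```bash
python3 - <<'E'
from h import *
im,d=camera("wrist");save("w1",im,1.2)
go([.46,-.2358,.049],np.radians(-1.5))
E
```

```text
cm [ 0.12  0.85 12.7 ] turn 0.0 t 3.2167 p [ 0.4517 -0.2368  0.176 ] j [-0.48  0.28 -0.03  1.26 -0.    1.11] F [-3.3  1.9 -4.9] w 0.0003
```

View pics/w1.png

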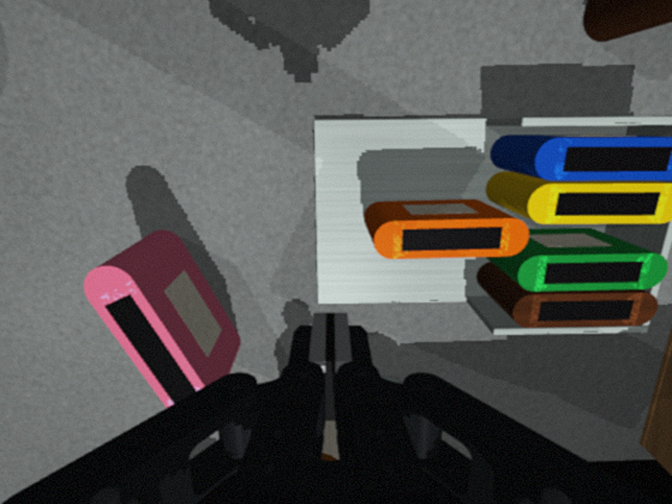

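The wrist view shows the orange cassette straight ahead of the shut fingers at (238,455), with the gap between yellow and green clear. I'll lower behind it.

Emit:
arm_command --pt "0.1 0 3.4" --pt "0.1 0 6.8" --pt "0.1 0 10.2" --pt "0.1 0 13.3" --pt "0.1 0 13.3" --turn '[0,0,0,0,0]' --hand '[1,1,1,1,1]'

```text
clock: 3.63
eef_pos: [0.4465, -0.2295, 0.042]
tool_rot: [0.714, 0.7, -0.002, -0.006]
ft_force: [-1.5, 0.6, -0.5]
grip_width: -0.0001
```

```bash
python3 - <<'E'
from h import *
go([.475,-.2363,.042],np.radians(-1.5))
E
```

```text
cm [-0.62  2.87 -0.04] turn 0.006 t 3.6333 p [ 0.4465 -0.2295  0.042 ] j [-0.47  0.39 -0.25  0.94  0.    1.12] F [-1.5  0.6 -0.5] w -0.0001
```

Emit:
arm_command --pt "0 0.5 0" --pt "0 1 0" --pt "0 1.5 0" --pt "0 2 0" --pt "0 2.5 0" --turn '[0,0,0,0,0]' --hand '[1,1,1,1,1]'

```text
clock: 4.05
eef_pos: [0.4787, -0.2337, 0.0495]
tool_rot: [0.714, 0.7, 0.001, 0.002]
ft_force: [-1.2, -0.7, 0.3]
grip_width: 0.0001
```

```bash
python3 - <<'E'
from h import *
go([.575,-.239,.042],np.radians(-1.5))
E
```

```text
cm [-0.33  9.63  0.78] turn 0.005 t 4.05 p [ 0.4787 -0.2337  0.0495] j [-0.45  0.43 -0.18  0.97 -0.    1.14] F [-1.2 -0.7  0.3] w 0.0001
```

Emit:
arm_command --pt "0 0.6 0" --pt "-0.1 1.2 0" --pt "-0.1 1.8 0" --pt "-0.1 2.4 0" --pt "-0.1 3 0" --turn '[0,0,0,0,0]' --hand '[1,1,1,1,1]'

```text
clock: 4.47
eef_pos: [0.5054, -0.2351, 0.0488]
tool_rot: [0.715, 0.699, -0.001, -0.001]
ft_force: [-7.7, 0.1, 9.4]
grip_width: -0.0003
```

```bash
python3 - <<'E'
from h import *
go([.575,-.239,.042],np.radians(-1.5))
im,d=camera("wrist");save("w2",im,1.2)
E
```

```text
cm [-0.23  6.96  0.66] turn 0.004 t 4.4667 p [ 0.5054 -0.2351  0.0488] j [-0.43  0.47 -0.1   1.   -0.    1.16] F [-7.7  0.1  9.4] w -0.0003
```

View pics/w2.png

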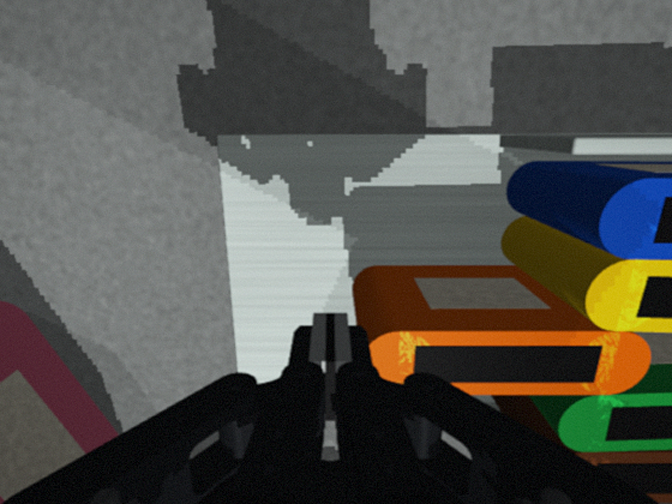

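The wrist view shows the finger against the cassette's near end at (345,365), with the nose entering between yellow and green. It's still upright.

Emit:
arm_command --pt "0 0.5 0.1" --pt "0 1 0.2" --pt "0 1.5 0.3" --pt "0 2 0.4" --pt "0 2.5 0.5" --turn '[0,0,0,0,0]' --hand '[1,1,1,1,1]'

```text
clock: 4.93
eef_pos: [0.5319, -0.2352, 0.0423]
tool_rot: [0.715, 0.7, -0.0, -0.0]
ft_force: [-4.0, 0.2, 3.3]
grip_width: 0.0001
```

```bash
python3 - <<'E'
from h import *
go([.575,-.239,.042],np.radians(-1.5))
im,d=camera("top")
save("t2",im[90:260,290:420],4)
E
```

```text
cm [-0.29  4.32  0.03] turn 0.005 t 4.9333 p [ 0.5319 -0.2352  0.0423] j [-0.42  0.52 -0.04  1.01 -0.    1.18] F [-4.   0.2  3.3] w 0.0001
```

View pics/t2.png

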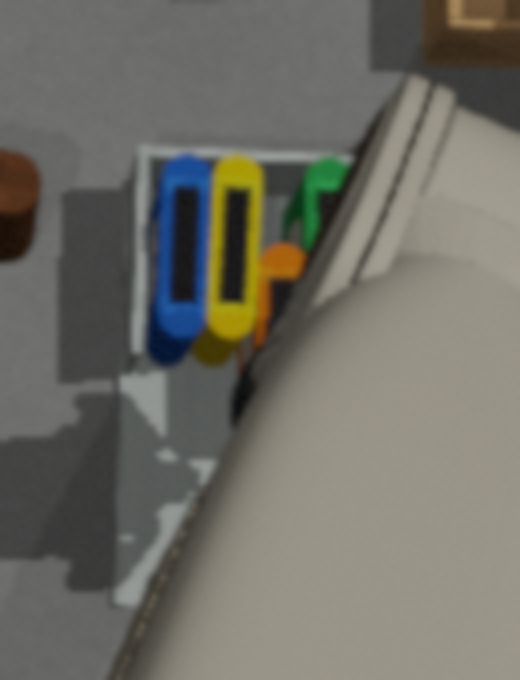

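The top view shows the orange nose well inside the gap at (260,282). Yellow and blue are upright against the wall and green has been pushed aside.

Emit:
arm_command --pt "-0.1 0.5 0" --pt "-0.1 1 0" --pt "-0.1 1.5 0" --pt "-0.2 2 0" --pt "-0.2 2.5 0" --turn '[0,0,0,0,0]' --hand '[1,1,1,1,1]'

```text
clock: 5.4
eef_pos: [0.5572, -0.2378, 0.0424]
tool_rot: [0.714, 0.7, 0.0, -0.0]
ft_force: [-1.9, 0.5, 0.4]
grip_width: 0.0002
```

Emit:
arm_command --pt "0 0.4 0" --pt "0 0.8 0" --pt "0 1.2 0" --pt "0 1.5 0" --pt "0 1.7 0" --turn '[0,0,0,0,0]' --hand '[1,1,1,1,1]'

```text
clock: 5.82
eef_pos: [0.5738, -0.2381, 0.0425]
tool_rot: [0.714, 0.7, -0.0, -0.0]
ft_force: [-1.7, 0.3, 0.5]
grip_width: 0.0004
```

```bash
python3 - <<'E'
from h import *
im,d=camera("wrist");save("w3",im,1.2)
go([.5815,-.239,.042],np.radians(-1.5))
E
```

```text
cm [-0.07  0.75  0.04] turn 0.005 t 5.8667 p [ 0.574  -0.2381  0.0424] j [-0.39  0.59  0.09  1.07  0.    1.2 ] F [-2.4  1.4  1.5] w -0.0003
```

View pics/w3.png

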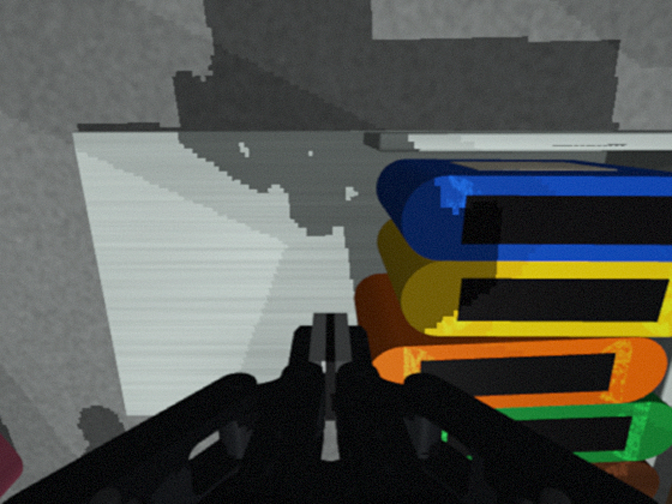

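The wrist view shows orange nearly home: its near end at (370,372) is a little proud of yellow at (400,290), and all are upright. I'll push slowly to the stop.

Emit:
arm_command --pt "0 0.2 0" --pt "0 0.4 0" --pt "0 0.55 0" --pt "0 0.7 0" --pt "0 0.85 0" --turn '[0,0,0,0,0]' --hand '[1,1,1,1,1]'

```text
clock: 6.28
eef_pos: [0.5821, -0.2383, 0.0425]
tool_rot: [0.714, 0.7, -0.0, -0.0]
ft_force: [-3.4, 0.8, 1.7]
grip_width: 0.0002
```

```bash
cat >> h.py <<'E'
def ends():
    "near/far edge along bay x, mean y, mean z of each cassette top from the wrist depth"
    i=camera_info("wrist");im,d=camera("wrist");K=np.array(i["mtx"]);T=np.linalg.inv(np.array(i["world_to_cam"]))
    r,c=np.nonzero(d>0);z=d[r,c];P=np.c_[(c-K[0,2])/K[0,0]*z,(r-K[1,2])/K[1,1]*z,z]@T[:3,:3].T+T[:3,3]
    H,S,V=cv2.cvtColor(im,cv2.COLOR_RGB2HSV)[r,c].astype(int).T
    for n,lo,hi in(("blue",100,125),("yellow",22,34),("orange",9,19),("green",50,85),("brown",0,9)):
        m=(H>=lo)&(H<=hi)&(S>110)&(P[:,2]>.076)&(P[:,2]<.09)&(P[:,0]<.73)&(P[:,0]>.5)&(P[:,1]<-.15)&(P[:,1]>-.33)
        q=P[m]
        if len(q)>20: print(n,len(q),"x",np.round(np.percentile(q[:,0],[.5,99.5]),4),"y",np.round(np.percentile(q[:,1],[1,99]),4),"z",q[:,2].mean().round(4))
    return im
E
python3 - <<'E'
from h import *
ends()
go([.5815,-.239,.042],np.radians(-1.5))
E
```

```text
blue 10949 x [0.593  0.6951] y [-0.2316 -0.1743] z 0.0812
yellow 9404 x [0.5995 0.7012] y [-0.2407 -0.2026] z 0.0812
orange 7473 x [0.5985 0.7047] y [-0.2968 -0.2156] z 0.081
green 3312 x [0.5786 0.7078] y [-0.2875 -0.1861] z 0.0813
brown 420 x [0.5739 0.7058] y [-0.3004 -0.1835] z 0.0811
cm [-0.07 -0.1   0.06] turn 0.005 t 6.3333 p [ 0.5825 -0.2383  0.0426] j [-0.39  0.61  0.11  1.08  0.    1.2 ] F [-1.9  1.  -0.3] w -0.0
```

Emit:
arm_command --pt "0 0.1 0" --pt "0 0.2 0" --pt "0 0.3 0" --pt "0 0.3 0" --turn '[0,0,0,0]' --hand '[1,1,1,1]'

```text
clock: 6.67
eef_pos: [0.5853, -0.2384, 0.0425]
tool_rot: [0.714, 0.7, 0.0, 0.0]
ft_force: [-3.2, 1.8, 1.6]
grip_width: 0.0001
```

Emit:
arm_command --pt "0 0.1 0" --pt "0 0.2 0" --pt "0 0.2 0" --turn '[0,0,0]' --hand '[1,1,1]'

```text
clock: 6.92
eef_pos: [0.5862, -0.2384, 0.0423]
tool_rot: [0.715, 0.7, -0.001, -0.001]
ft_force: [-5.0, 0.8, 2.7]
grip_width: 0.0001
```

Emit:
arm_command --pt "0 0.1 0" --pt "0 0.2 0" --pt "0 0.2 0" --turn '[0,0,0]' --hand '[1,1,1]'

```text
clock: 7.17
eef_pos: [0.5864, -0.2383, 0.0422]
tool_rot: [0.715, 0.699, -0.002, -0.002]
ft_force: [-8.4, 0.7, 4.6]
grip_width: 0.0001
```

```bash
python3 - <<'E'
from h import *
im=ends();save("w4",im,1.2)
go([.5815,-.239,.042],np.radians(-1.5))
E
```

```text
blue 11797 x [0.5981 0.6984] y [-0.2312 -0.1743] z 0.0812
yellow 10010 x [0.5998 0.7042] y [-0.2383 -0.2025] z 0.0812
orange 7255 x [0.6027 0.7078] y [-0.2929 -0.213 ] z 0.081
green 3149 x [0.5845 0.7077] y [-0.2871 -0.185 ] z 0.0813
brown 333 x [0.5866 0.7055] y [-0.2964 -0.1818] z 0.0812
cm [-0.08 -0.48  0.02] turn 0.004 t 7.2167 p [ 0.5863 -0.2383  0.0422] j [-0.39  0.62  0.13  1.09 -0.    1.21] F [-8.3  0.6  4.2] w -0.0001
```

View pics/w4.png

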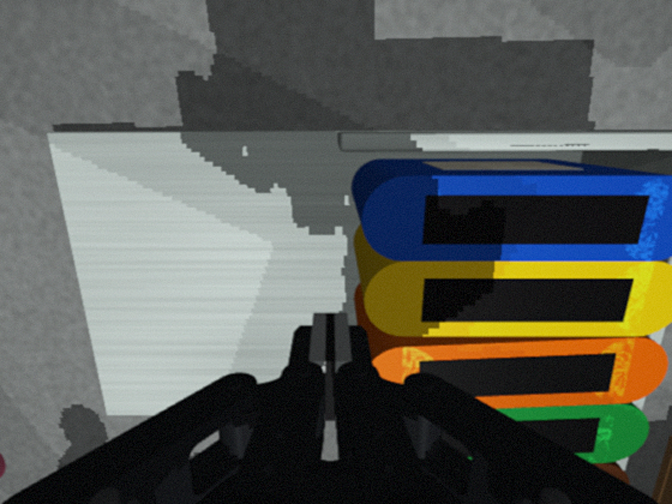

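The wrist view shows orange's near end level with yellow's (x≈365), with motion stopped and force rising. One more firm push, then back off and up.

Emit:
arm_command --pt "0 0.15 0" --pt "0 0.3 0" --pt "0 0.3 0" --pt "0 -1 0" --pt "0 -3 0" --turn '[0,0,0,0,0]' --hand '[1,1,1,1,1]'

```text
clock: 7.63
eef_pos: [0.5615, -0.2386, 0.0429]
tool_rot: [0.714, 0.7, 0.001, 0.002]
ft_force: [0.1, 0.2, 0.6]
grip_width: 0.0001
```

Emit:
arm_command --pt "0 -2 -3" --pt "0 -4 -7" --pt "1 -6 -11" --pt "4 -8 -13.5" --pt "8 -9 -13.5" --turn '[0,0,0,0,0]' --hand '[1,1,1,1,1]'

```text
clock: 8.05
eef_pos: [0.4756, -0.1648, 0.183]
tool_rot: [0.716, 0.698, 0.003, 0.006]
ft_force: [1.6, 0.4, 0.4]
grip_width: -0.0002
```

Emit:
arm_command --pt "4 0 0" --pt "8 0 0" --pt "12 0 0" --pt "16 0 0" --pt "20 0 0" --turn '[-0.03,-0.06,-0.09,-0.09,-0.09]' --hand '[0,0,0,0,0]'

```text
clock: 8.47
eef_pos: [0.4779, 0.0402, 0.1778]
tool_rot: [0.682, 0.731, 0.002, 0.001]
ft_force: [0.2, 0.3, 0.2]
grip_width: 0.0605
```

```bash
python3 - <<'E'
from h import *
im,d=camera("top");save("t3",im[70:280,90:420],2.4)
i=camera_info("top");K=np.array(i["mtx"]);T=np.linalg.inv(np.array(i["world_to_cam"]))
r,c=np.nonzero(d>0);z=d[r,c];P=np.c_[(c-K[0,2])/K[0,0]*z,(r-K[1,2])/K[1,1]*z,z]@T[:3,:3].T+T[:3,3]
H,S,V=cv2.cvtColor(im,cv2.COLOR_RGB2HSV)[r,c].astype(int).T
for n,lo,hi in(("blue",100,125),("yellow",22,34),("orange",9,19),("green",50,85),("brown",0,14)):
    m=(H>=lo)&(H<=hi)&(S>(100))&(abs(P[:,2]-.081)<.006)&(abs(P[:,0]-.64)<.12)&(abs(P[:,1]+.24)<.09)
    if n=="brown": m&=(P[:,1]<-.28)
    print(n,m.sum(),cv2.minAreaRect(P[m][:,:2].astype(np.float32)),P[m][:,2].mean().round(4))
m=(abs(P[:,0]-.6)<.2)&(P[:,2]>.03)
go([.50,.2,.2],np.radians(4))
E
```

```text
blue 420 ((0.6522107124328613, -0.1860910952091217), (0.027335448190569878, 0.10759338736534119), 87.96964263916016) 0.0814
yellow 486 ((0.6537103056907654, -0.24576938152313232), (0.10978392511606216, 0.08792560547590256), 0.48938947916030884) 0.0814
orange 685 ((0.6530953049659729, -0.27259621024131775), (0.08180351555347443, 0.11245297640562057), 89.99406433105469) 0.0814
green 366 ((0.6518824696540833, -0.2742365598678589), (0.10732270777225494, 0.026966290548443794), 1.5555864572525024) 0.0815
brown 278 ((0.6504865288734436, -0.3024052083492279), (0.1071707010269165, 0.023811331018805504), 1.3126717805862427) 0.0813
cm [15.07  3.37 -2.12] turn 0.007 t 8.5167 p [0.478  0.0473 0.1778] j [ 0.09  0.22 -0.11  1.24  0.01  1.59] F [-0.2  3.6  0.1] w 0.0677
```

View pics/t3.png

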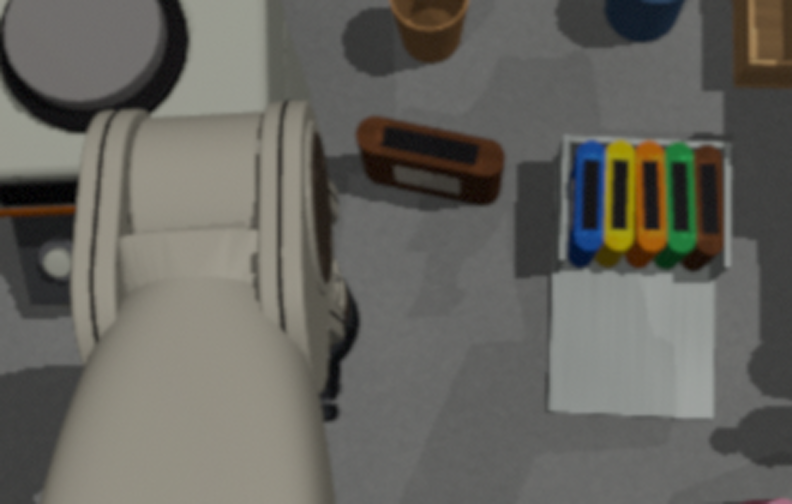

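The top view shows orange home, flush between yellow and green at (195,650), with all five upright. Next come the keys. I'll open the jaws fully with the opening direction along the machine's x, so the front finger can reach the key with the body kept back. First I'll measure the finger shape from the wrist depth.

Emit:
arm_command --pt "3.5 0 0" --pt "7 0 0" --pt "10.5 0 0" --pt "14 -0.5 0" --pt "16 -0.5 0" --turn '[0,0,0,0,0]' --hand '[0,0,0,0,0]'

```text
clock: 8.93
eef_pos: [0.461, 0.2011, 0.1775]
tool_rot: [0.681, 0.732, 0.002, 0.0]
ft_force: [-0.2, -1.0, 0.3]
grip_width: 0.0854
```

```bash
python3 - <<'E'
from h import *
o=get_obs();M=R.from_quat(o["tool_rot"]).as_matrix()
i=camera_info("wrist");im,d=camera("wrist");save("w5",im,1.2)
K=np.array(i["mtx"]);T=np.linalg.inv(np.array(i["world_to_cam"]))
r,c=np.nonzero(d>0);z=d[r,c];P=np.c_[(c-K[0,2])/K[0,0]*z,(r-K[1,2])/K[1,1]*z,z]@T[:3,:3].T+T[:3,3]
Q=(P-o["eef_pos"])@M*1000
m=(abs(Q[:,0])<60)&(Q[:,2]<15)
for a in range(-110,15,8):
    s=Q[m&(Q[:,2]>=a)&(Q[:,2]<a+8)]
    if len(s)>5: print(a,len(s),"y+",np.round(np.percentile(s[s[:,1]>0][:,1],[1,50,99.5])) if (s[:,1]>0).any() else 0,"x",s[:,0].min().round(),s[:,0].max().round())
k={"orange":(.5731,.2170),"white":(.5672,.3086),"green":(.5696,.2628)}
go([.49,.2,.17],np.radians(4))
H,S,V=cv2.cvtColor(im,cv2.COLOR_RGB2HSV)[r,c].astype(int).T
near=(P[:,2]>.09)&(P[:,2]<.115)&(abs(P[:,0]-.575)<.03)
for n,lo,hi in(("blue",100,125),("orange",9,19),("green",50,85),("red",0,6)):
    m=near&(H>=lo)&(H<=hi)&(S>130)
    if m.sum()>20: print(n,m.sum(),np.round((P[m].max(0)+P[m].min(0))/2,4),np.round(np.median(P[m],0),4))
m=near&(S<40)&(V>150);print("white",m.sum(),np.round(np.median(P[m],0),4) if m.any() else 0)
E
```

```text
-110 8477 y+ [ 1. 26. 67.] x 6.0 19.0
-102 8918 y+ [ 1. 34. 73.] x -1.0 19.0
-94 9640 y+ [15. 61. 74.] x -12.0 18.0
-86 4599 y+ [39. 54. 74.] x -13.0 15.0
-78 1369 y+ [42. 46. 65.] x -1.0 14.0
-70 1491 y+ [42. 43. 56.] x -11.0 12.0
-62 1550 y+ [42. 43. 56.] x -12.0 12.0
-54 1297 y+ [42. 43. 56.] x -12.0 12.0
-46 973 y+ [42. 43. 55.] x -11.0 12.0
-38 501 y+ [ 42. 137. 139.] x -47.0 11.0
-30 661 y+ [136. 138. 139.] x -46.0 -6.0
-22 1047 y+ [139. 141. 142.] x -48.0 15.0
-14 2623 y+ [137. 140. 142.] x -49.0 51.0
-6 2394 y+ [136. 138. 139.] x -52.0 60.0
2 515 y+ [137. 138. 143.] x -56.0 60.0
10 51 y+ [143. 143. 144.] x -57.0 59.0
cm [-0.56  2.84  0.75] turn 0.005 t 8.9833 p [0.4613 0.2035 0.1774] j [ 0.41  0.26 -0.05  1.25  0.    1.91] F [0.4 2.1 0.9] w 0.0852
blue 910 [0.5826 0.2518 0.1004] [0.5759 0.1738 0.1029]
orange 998 [0.5745 0.217  0.1005] [0.5725 0.2188 0.1035]
green 1119 [0.5811 0.273  0.1025] [0.5689 0.2638 0.1036]
red 30 [0.5774 0.1771 0.1007] [0.5884 0.1349 0.1011]
white 1014 [0.5666 0.3084 0.1046]
```

View pics/w5.png

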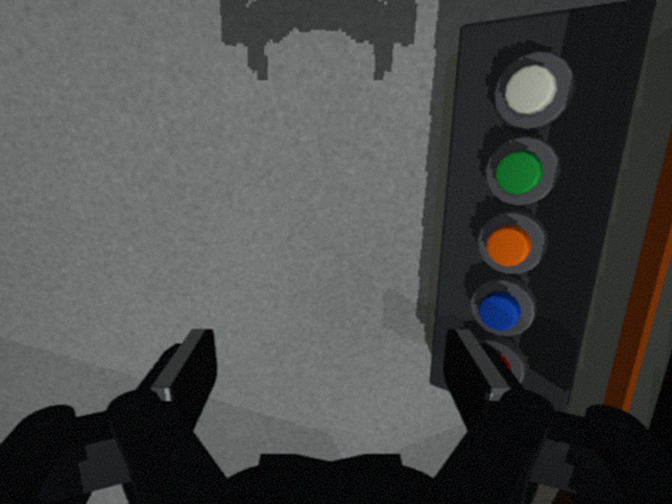

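The wrist view shows the key column white (88,530), green, orange (245,508), blue, red, with the open fingers to the left. The depth puts the fingertips further back than the stated TCP would, so I'll check that with another camera before pressing.

```bash
python3 - <<'E'
from h import *
o=get_obs();M=R.from_quat(o["tool_rot"]).as_matrix();p=o["eef_pos"]
for cam in("wrist","scene"):
    i=camera_info(cam);im,d=camera(cam);K=np.array(i["mtx"]);T=np.linalg.inv(np.array(i["world_to_cam"]))
    r,c=np.nonzero(d>0);z=d[r,c];P=np.c_[(c-K[0,2])/K[0,0]*z,(r-K[1,2])/K[1,1]*z,z]@T[:3,:3].T+T[:3,3]
    Q=(P-p)@M*1000
    for s in(1,-1):
        m=(abs(Q[:,0])<25)&(s*Q[:,1]>38)&(s*Q[:,1]<62)&(Q[:,2]>-90)&(Q[:,2]<40)
        print(cam,s,m.sum(),np.percentile(Q[m][:,2],[1,50,95,99,100]).round(1) if m.any() else "")
        h=np.histogram(Q[m][:,2],bins=range(-90,41,10))[0];print(h)
    if cam=="scene":
        u=[int(v) for v in proj(cam,p)];print("tcp px",u);save("s5",im[max(0,u[0]-110):u[0]+110,max(0,u[1]-130):u[1]+130],3)
print(p)
E
```

```text
wrist 1 7310 [-89.7 -79.8 -42.4 -36.7 -33.4]
[3632  895  958  908  695  222    0    0    0    0    0    0    0]
wrist -1 7486 [-89.7 -80.4 -42.6 -37.  -33.5]
[3805  899  954  907  703  218    0    0    0    0    0    0    0]
scene 1 63 [-89.9 -82.8 -48.6 -43.6 -43.1]
[44  6  3  5  5  0  0  0  0  0  0  0  0]
scene -1 45 [-90.  -85.3 -51.6 -44.3 -44.1]
[36  4  0  3  2  0  0  0  0  0  0  0  0]
tcp px [329, 310]
[0.46126684 0.20346335 0.17739558]
```

View pics/s5.png

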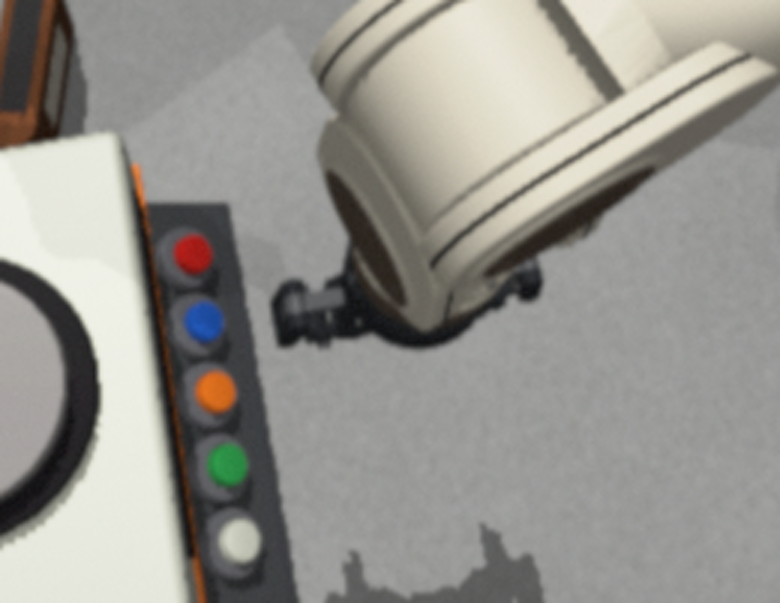

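The scene crop shows the open fingers at (310,320), well clear of the keys. Both depth cameras put the open tips about 33 mm behind the reported TCP, so I'll use that measured value, press with the front finger's outer edge, and check by force.

```bash
cat >> h.py <<'E'
KEY={"orange":(.5731,.2170),"white":(.5670,.3086),"green":(.5696,.2628)}
EX=np.array([.9976,.0698,0]);N=-.5736*EX+np.array([0,0,.819])
def key(n,back=.04): go(np.r_[KEY[n],.0665]-.0615*EX+back*N,np.radians(4))
E
python3 -c "
from h import *
key('orange')"
```

```text
cm [0.99 2.8  7.8 ] turn 0.002 t 9.0833 p [0.4614 0.1992 0.1772] j [ 0.41  0.26 -0.06  1.25 -0.    1.91] F [ 0.1 -1.2 -0.1] w 0.0854
```

Emit:
arm_command --pt "0.3 0.9 2.6" --pt "0.6 1.9 5.2" --pt "0.8 2.8 7.8" --pt "0.8 2.8 7.8" --pt "0.8 2.8 7.8" --turn '[0,0,0,0,0]' --hand '[0,0,0,0,0]'

```text
clock: 9.5
eef_pos: [0.4874, 0.2058, 0.0978]
tool_rot: [0.683, 0.73, -0.002, -0.001]
ft_force: [0.5, 0.6, 0.1]
grip_width: 0.0851
```

```bash
python3 - <<'E'
from h import *
key('orange')
o=get_obs();M=R.from_quat(o["tool_rot"]).as_matrix();p=o["eef_pos"]
i=camera_info("wrist");im,d=camera("wrist");K=np.array(i["mtx"]);T=np.linalg.inv(np.array(i["world_to_cam"]))
r,c=np.nonzero(d>0);z=d[r,c];P=np.c_[(c-K[0,2])/K[0,0]*z,(r-K[1,2])/K[1,1]*z,z]@T[:3,:3].T+T[:3,3]
Q=(P-p)@M*1000
m=(abs(Q[:,0])<25)&(Q[:,1]>38)&(Q[:,1]<62)&(Q[:,2]>-72)&(Q[:,2]<-15);F=P[m];print("tip",Q[m][:,2].max(),"y",np.percentile(Q[m][:,1],[1,99]),"x",np.percentile(Q[m][:,0],[1,99]))
H,S,V=cv2.cvtColor(im,cv2.COLOR_RGB2HSV)[r,c].astype(int).T
for n,lo,hi in(("orange",9,19),("green",50,85)):
    k=(H>=lo)&(H<=hi)&(S>130)&(P[:,2]>.09)&(P[:,2]<.115)&(abs(P[:,0]-.573)<.02)
    if k.any(): print(n,k.sum(),np.median(P[k],0),P[k].min(0),P[k].max(0))
E
```

```text
cm [ 0.52  0.18 -0.15] turn -0.003 t 9.5 p [0.4874 0.2058 0.0978] j [ 0.4   0.38 -0.11  1.09 -0.    1.9 ] F [0.5 0.6 0.1] w 0.0851
tip -33.67943505075947 y [42.42969823 56.03624394] x [-10.32436632  11.75092562]
orange 2083 [0.57248354 0.2195271  0.10325353] [0.56117385 0.2037096  0.09012477] [0.58737163 0.23061345 0.1104029 ]
green 2452 [0.56895199 0.26409698 0.10355733] [0.55804974 0.25092786 0.09331859] [0.58752167 0.33291107 0.11056649]
```

Emit:
arm_command --pt "0.4 0.5 0.6" --pt "0.4 1 1.2" --pt "0.4 1.5 1.9" --pt "0.4 1.9 2.4" --pt "0.4 1.9 2.4" --turn '[0,0,0,0,0]' --hand '[0,0,0,0,0]'

```text
clock: 9.97
eef_pos: [0.5069, 0.2125, 0.0737]
tool_rot: [0.682, 0.731, -0.001, -0.0]
ft_force: [0.5, -0.4, -0.4]
grip_width: 0.0858
```

```bash
python3 -c "
from h import *
key('orange',0)"
```

```text
cm [-0.02  0.49  0.72] turn -0.001 t 9.9667 p [0.5069 0.2125 0.0737] j [ 0.4   0.43 -0.09  1.05 -0.    1.9 ] F [ 0.5 -0.4 -0.4] w 0.0858
```

Emit:
arm_command --pt "0 0.2 0.3" --pt "0 0.4 0.6" --pt "0 0.55 0.8" --pt "0 0.7 1" --pt "0 0.7 1" --turn '[0,0,0,0,0]' --hand '[0,0,0,0,0]'

```text
clock: 10.38
eef_pos: [0.5136, 0.2132, 0.0644]
tool_rot: [0.682, 0.731, -0.0, -0.0]
ft_force: [-0.1, -0.6, -0.3]
grip_width: 0.0855
```

Emit:
arm_command --pt "0 0.1 0.15" --pt "0 0.2 0.3" --pt "0 0.2 0.3" --turn '[0,0,0]' --hand '[0,0,0]'

```text
clock: 10.63
eef_pos: [0.5156, 0.2134, 0.0619]
tool_rot: [0.682, 0.731, 0.0, -0.0]
ft_force: [-1.0, -0.0, 2.4]
grip_width: 0.0853
```

```bash
python3 -c "
from h import *
key('orange',0)
print(np.array(get_obs()['ft_force'])@N)"
```

```text
cm [-0.05 -0.39 -0.46] turn -0.001 t 10.6333 p [0.5156 0.2134 0.0619] j [ 0.39  0.46 -0.08  1.03  0.    1.89] F [-1.  -0.   2.4] w 0.0853
2.5126708299846277
```

Emit:
arm_command --pt "0 0.1 0.15" --pt "0 0.2 0.3" --pt "0 0.3 0.4" --pt "0 0.3 0.4" --turn '[0,0,0,0]' --hand '[0,0,0,0]'

```text
clock: 10.97
eef_pos: [0.5181, 0.2136, 0.0584]
tool_rot: [0.682, 0.731, -0.0, -0.0]
ft_force: [-4.8, -0.9, 6.4]
grip_width: 0.0855
```

Emit:
arm_command --pt "0 0.1 0.15" --pt "0 0.2 0.3" --pt "0 0.2 0.3" --turn '[0,0,0]' --hand '[0,0,0]'

```text
clock: 11.22
eef_pos: [0.5184, 0.2137, 0.0579]
tool_rot: [0.682, 0.731, -0.001, -0.001]
ft_force: [-14.7, -2.7, 22.8]
grip_width: 0.0852
```

Orange key bottomed: motion stopped and force rose sharply. I'll release along its axis and go to white.

Emit:
arm_command --pt "0 -0.6 -0.8" --pt "0 -1.2 -1.7" --pt "0 -2.0 -2.9" --pt "0 -2.8 -4" --pt "0 -2.8 -4" --turn '[0,0,0,0,0]' --hand '[0,0,0,0,0]'

```text
clock: 11.63
eef_pos: [0.4928, 0.2123, 0.0971]
tool_rot: [0.682, 0.731, 0.001, 0.001]
ft_force: [-0.1, 0.3, 0.5]
grip_width: 0.0854
```

```bash
python3 -c "
from h import *
key('white')"
```

```text
cm [ 9.09 -0.37 -0.21] turn -0.0 t 11.6333 p [0.4928 0.2123 0.0971] j [ 0.41  0.38 -0.1   1.08  0.    1.91] F [-0.1  0.3  0.5] w 0.0854
```

Emit:
arm_command --pt "2.5 -0.3 -0.2" --pt "5 -0.3 -0.2" --pt "7.5 -0.3 -0.2" --pt "9.1 -0.3 -0.2" --pt "9.1 -0.3 -0.2" --turn '[0,0,0,0,0]' --hand '[0,0,0,0,0]'

```text
clock: 12.05
eef_pos: [0.4834, 0.3056, 0.0964]
tool_rot: [0.681, 0.732, 0.001, -0.0]
ft_force: [-0.6, 0.4, 0.2]
grip_width: 0.0858
```

Emit:
arm_command --pt "0 0.5 0.7" --pt "0 1 1.4" --pt "0 1.4 2" --pt "0 1.7 2.4" --pt "0 1.7 2.4" --turn '[0,0,0,0,0]' --hand '[0,0,0,0,0]'

```text
clock: 12.47
eef_pos: [0.5005, 0.3021, 0.071]
tool_rot: [0.683, 0.73, -0.001, -0.0]
ft_force: [-1.0, -0.9, 0.3]
grip_width: 0.0853
```

```bash
python3 -c "
from h import *
key('white',0)"
```

```text
cm [0.18 0.53 0.45] turn -0.003 t 12.4667 p [0.5005 0.3021 0.071 ] j [ 0.54  0.5   0.01  1.08 -0.    2.05] F [-1.  -0.9  0.3] w 0.0853
```

Emit:
arm_command --pt "0.1 0.3 0.3" --pt "0.1 0.5 0.5" --pt "0.1 0.7 0.8" --pt "0.1 0.9 1.0" --pt "0.1 0.9 1.0" --turn '[0,0,0,0,0]' --hand '[0,0,0,0,0]'

```text
clock: 12.88
eef_pos: [0.5094, 0.3052, 0.0627]
tool_rot: [0.682, 0.731, -0.0, -0.0]
ft_force: [-1.4, 0.1, 1.9]
grip_width: 0.0857
```

Emit:
arm_command --pt "0 0.1 0.15" --pt "0 0.2 0.3" --pt "0 0.3 0.4" --pt "0 0.3 0.4" --turn '[0,0,0,0]' --hand '[0,0,0,0]'

```text
clock: 13.22
eef_pos: [0.5119, 0.3054, 0.0591]
tool_rot: [0.682, 0.731, -0.0, -0.0]
ft_force: [-3.6, -0.8, 3.9]
grip_width: 0.0854
```

Emit:
arm_command --pt "0 0.1 0.15" --pt "0 0.2 0.3" --pt "0 0.2 0.3" --turn '[0,0,0]' --hand '[0,0,0]'

```text
clock: 13.47
eef_pos: [0.5123, 0.3054, 0.0585]
tool_rot: [0.682, 0.731, -0.001, -0.001]
ft_force: [-11.9, -5.0, 18.5]
grip_width: 0.0853
```

White bottomed. Release it and go to green.

Emit:
arm_command --pt "0 -0.6 -0.8" --pt "0 -1.2 -1.7" --pt "0 -2.0 -2.9" --pt "0 -2.8 -4" --pt "0 -2.8 -4" --turn '[0,0,0,0,0]' --hand '[0,0,0,0,0]'

```text
clock: 13.88
eef_pos: [0.4863, 0.3044, 0.0988]
tool_rot: [0.682, 0.731, 0.002, 0.0]
ft_force: [0.2, 0.1, -0.2]
grip_width: 0.0852
```

Emit:
arm_command --pt "-1.5 0 0" --pt "-3 0 0" --pt "-4.6 0 0" --pt "-4.6 0 0" --pt "-4.6 0 0" --turn '[0,0,0,0,0]' --hand '[0,0,0,0,0]'

```text
clock: 14.3
eef_pos: [0.4894, 0.2558, 0.0953]
tool_rot: [0.683, 0.73, -0.001, -0.0]
ft_force: [0.1, 0.1, 0.6]
grip_width: 0.0857
```

```bash
python3 -c "
from h import *
key('green',0)"
```

```text
cm [0.15 1.9  2.87] turn -0.004 t 14.3 p [0.4894 0.2558 0.0953] j [ 0.48  0.42 -0.05  1.1  -0.    1.99] F [0.1 0.1 0.6] w 0.0857
```

Emit:
arm_command --pt "0.1 0.5 0.7" --pt "0.1 1 1.4" --pt "0.1 1.5 2.1" --pt "0.1 1.9 2.7" --pt "0.1 1.9 2.7" --turn '[0,0,0,0,0]' --hand '[0,0,0,0,0]'

```text
clock: 14.72
eef_pos: [0.5082, 0.2598, 0.0665]
tool_rot: [0.682, 0.731, -0.001, -0.0]
ft_force: [-0.6, 0.2, 0.3]
grip_width: 0.0855
```

Emit:
arm_command --pt "0 0.1 0.15" --pt "0 0.2 0.3" --pt "0 0.3 0.45" --pt "0 0.4 0.6" --pt "0 0.4 0.6" --turn '[0,0,0,0,0]' --hand '[0,0,0,0,0]'

```text
clock: 15.13
eef_pos: [0.5124, 0.2605, 0.063]
tool_rot: [0.682, 0.731, 0.0, -0.0]
ft_force: [-1.3, 0.6, 1.9]
grip_width: 0.0851
```

Emit:
arm_command --pt "0 0.1 0.15" --pt "0 0.2 0.3" --pt "0 0.2 0.3" --turn '[0,0,0]' --hand '[0,0,0]'

```text
clock: 15.38
eef_pos: [0.5144, 0.2606, 0.0601]
tool_rot: [0.682, 0.731, 0.0, -0.0]
ft_force: [-1.6, -0.3, 3.8]
grip_width: 0.0858
```

Emit:
arm_command --pt "0 0.1 0.15" --pt "0 0.2 0.3" --pt "0 0.3 0.4" --pt "0 0.3 0.4" --turn '[0,0,0,0]' --hand '[0,0,0,0]'

```text
clock: 15.72
eef_pos: [0.5155, 0.2608, 0.0584]
tool_rot: [0.682, 0.731, -0.0, -0.001]
ft_force: [-13.8, -2.1, 19.6]
grip_width: 0.0853
```

Green bottomed. Release, back away and check the final scene.

Emit:
arm_command --pt "0 -0.6 -0.8" --pt "0 -1.2 -1.7" --pt "0 -2.0 -2.9" --pt "0 -2.8 -4" --pt "0 -5 -6.5" --turn '[0,0,0,0,0]' --hand '[0,0,0,0,0]'

```text
clock: 16.13
eef_pos: [0.4671, 0.2564, 0.1195]
tool_rot: [0.683, 0.731, -0.001, -0.0]
ft_force: [0.3, 0.3, 0.1]
grip_width: 0.0853
```

Emit:
arm_command --pt "0 -3 -2" --pt "0 -6 -4" --pt "0 -9 -5" --pt "0 -9 -5" --pt "0 -9 -5" --turn '[0,0,0,0,0]' --hand '[0,0,0,0,0]'

```text
clock: 16.55
eef_pos: [0.3771, 0.2512, 0.1725]
tool_rot: [0.682, 0.732, 0.002, 0.001]
ft_force: [0.2, -0.2, 0.4]
grip_width: 0.0855
```

```bash
python3 - <<'E'
from h import *
go([.4,.25,.2])
a,d=camera("scene");b,_=camera("top")
s=cv2.resize(a,(640,480))[60:480,150:560] if 0 else a[60:420,150:460]
t=b[80:260,90:420]
h=360;t=cv2.resize(t,(480,262));s=cv2.resize(s,(310,360))
C=np.zeros((360,790,3),np.uint8);C[:,:310]=s;C[:262,310:]=t;save("final",C)
i=camera_info("scene");K=np.array(i["mtx"]);T=np.linalg.inv(np.array(i["world_to_cam"]))
r,c=np.nonzero(d>0);z=d[r,c];P=np.c_[(c-K[0,2])/K[0,0]*z,(r-K[1,2])/K[1,1]*z,z]@T[:3,:3].T+T[:3,3]
H,S,V=cv2.cvtColor(a,cv2.COLOR_RGB2HSV)[r,c].astype(int).T
for n,lo,hi,y in(("red",0,6,.126),("blue",100,125,.172),("orange",9,19,.217),("green",50,85,.263),("white",0,180,.308)):
    m=(abs(P[:,0]-.573)<.022)&(abs(P[:,1]-y)<.02)&(P[:,2]>.085)&(H>=lo)&(H<=hi)&((S>100) if n!="white" else (V>140))
    print(n,m.sum(),P[m].mean(0).round(4))
E
```

```text
cm [-0.28  2.29 -2.74] turn None t 16.55 p [0.3771 0.2512 0.1725] j [ 0.59  0.17 -0.19  1.21 -0.    2.09] F [ 0.2 -0.2  0.4] w 0.0855
red 131 [0.5793 0.125  0.1039]
blue 149 [0.5764 0.1707 0.1034]
orange 155 [0.573  0.2165 0.1033]
green 146 [0.5696 0.2622 0.1041]
white 170 [0.5694 0.3083 0.1216]
```

View pics/final.png

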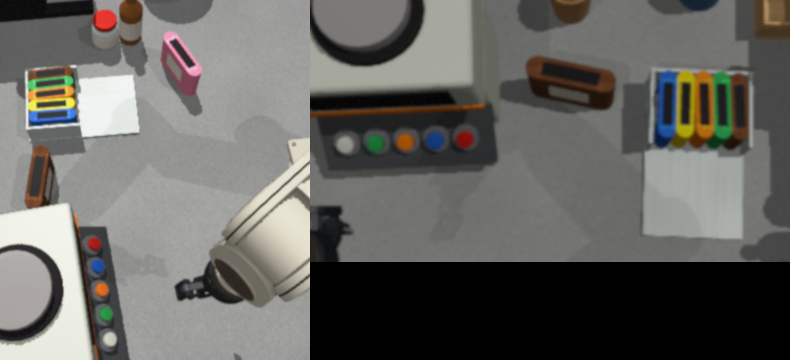

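The final view shows the cassette row flush and upright (100,705), all keys up, the jar and bottle in place, and the arm clear of everything.

```bash
python3 -c "
from workcell import *
print(job_done())"
```

```text
the job is handed in; nothing more can be done
None
```

The job is done and handed in at about 16.6 s; the hand-in gives no verdict.

- **Cassette:** I pushed the orange cassette into the gap until it met the rear wall, where motion stopped and the force rose. The top camera afterwards showed all five cassettes upright and flush.
- **Keys:** I pressed orange, then white, then green with the front finger of the open gripper, along the key axis. Each press went to its stop, with a peak force of about 22–27 N, and I let each key up before the next. I never went down on the blue or red key.
- **Last checks:** The final picture showed all keys up, the jar and bottle where they started, and the arm touching nothing.

Three checks disagreed or were weak:
- **Fingertip position:** The wrist and scene depth put the open fingertips about 33 mm behind the reported TCP, where the stated tip reach would put them about 1 mm ahead of it. I used the measured value for the keys, and the contact forces agreed with it. The cassette was pushed before I noticed, so the push was higher on its end than I planned, and it did not tip.
- **White key height:** The final height reading for white came out too high, probably because its colour mask caught part of the white machine. The picture shows that key up.
- **Flushness by numbers:** The colour fits for yellow and orange in the row took in neighbouring colours, so the flush check for those two rests on the picture and the contact force.

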